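# Show the notched test coupon to the code reader

### The arm

A 7-joint arm with a two-finger parallel gripper is mounted at the origin on a cart in front of the work surface, level with it; the furniture and walls round the work are solid. World frame = base frame: x ahead of the robot, y to its left, z up, the work surface at z = 0. Lengths are in m, angles in rad, forces in N, time in s.
With the tool pointing down it reaches from about 0.425 to 0.925 m from the base axis. Payload 6.8 kg.
Tool frame: the origin (TCP) lies on the front face of the gripper's body, between the roots of the fingers; the fingertips stand 73 mm ahead of it and the grasp point (between the pads) lies 54 mm ahead of it (env.nose_length is the distance from the TCP to the fingertips, in m); z points along the fingers, y is the direction in which the jaws open and shut (so a half turn about z gives the same grasp; the last joint's range is limited). The gripper opens to 85 mm and grips with 20 to 120 N. Pads are 22 mm wide; open, the fingers measure 114 mm over their backs; the gripper's body (76 mm by 85 mm) begins 54 mm behind the grasp point. The pads swing forward as they close: fully open they stand 13 mm farther back than shut.
Start: joints at [1.065, 0.477, 0.022, 1.555, -0.011, 1.109, -0.083], TCP at [0.261, -0.622, 0.304] pointing down, gripper open.
Joint ranges: [-2.96, 2.96], [-0.34, 2.1], [-1.41, 1.46], [0.24, 2.44], [-1.37, 4.51], [0.17, 1.92], [-2.96, 2.96]. Speed limits (rad/s): [2.39, 2.39, 3.14, 3.14, 3.14, 3.14, 3.14].

### API

Orientations are given as a unit quaternion [w, x, y, z].
In Python, from cell import env, kin, camera, calibration, job gives the robot as it stands. The module is installed in compiled form; this text tells all that it offers. Calls block until the motion is done:
- env.reach(position, orientation): joint-space move of the TCP to a pose.
- env.movel(position, velocity=0.15, rot=None, stop_force=None): straight line of the TCP; rot=None keeps the orientation; velocity is the mean speed in m/s. With stop_force (N) it stops when the force on the tool has changed by that much, and returns True; else False.
- env.goto_joints(angles): joint-space move.
- env.grip(opening, f_grip=None): finger opening in m; f_grip is the grip in N (None keeps the last); returns when the fingers have stopped.
- env.dwell(seconds).
- kin.inverse_kinematics(position, orientation): joint angles nearest the present ones, or None.
- env.get_state(): the state.
- camera(name): name is "scene" or "side" or "wrist"; returns (picture, depth): 400x640x3 uint8, blue, green, red; 400x640 float32, m along the optical axis (not along the pixel's ray), 0 where there is no reading.
- calibration(name): a dict with "fx", "fy", "cx", "cy" (pixels), "rvec" (rotation vector, rad) and "tvec" (3), from world to camera coordinates, as OpenCV has them. Camera axes: x right, y down, z forward; pixel columns grow to the right and rows downward; lengths in m; the calibration is good to about 2 mm. A picture is of the moment at which its call begins: read the wrist's pose just before it. calibration takes no time and is no camera call; for the wrist camera it gives the pose at the moment of the call.
A pose or a line that the arm cannot do raises env.PlanningError and nothing moves.
- job.job_done(): hands the job in, once; it reports no verdict.
The state is a dict: "time": time; "qpos": joint angles; "joint_velocities": joint speeds; "joint_torque": joint torques, N m; "tcp_pos": TCP position; "orientation": TCP orientation; "force": force on the tool from outside, world axes, zero at the start; "torque": the same for the moment, N m; "opening": finger opening in m.
Only numpy, scipy, OpenCV 4.12 (cv2) and the standard library are available. Lean on these libraries where they do the work, as an engineer would, in place of code of your own. Each camera call takes 0.05 s, during which the arm holds its last target. There are 200 camera calls.

### The job

Take the test coupon that has a notch cut in one corner (not the square-cornered blank, which stays where it lies) and read its code: slide it into the sloping slot of the bench code reader with the notched, matt label end first and the label facing up, and push it, without ramming, fully home against the spring plunger at the end of the slot. The reader only reads while the coupon is held in, so finish still gripping it there, pressed home.

Things in the scene. Friction and masses are not known exactly. Their poses are not given: they have to be found in the camera images.
- coupon: the notched test coupon, loose: aluminium bar 120 (x) x 40 (y) x 10 mm (z), 0.13 kg, lying flat, label up, at any yaw. Origin: centre of its underside; +x to the label end, +z out of the label face. The corner at +x, +y is cut away square, 15 mm along x by 10 mm along y. The last 35 mm of the upper face there are matt and carry a dot code; the underside is plain
- label_end (a point): centre of the coupon's label end face: 60 mm from the coupon's origin along its x, 5 mm above its underside (half thickness); axes as the coupon's
- blank: a second bar of the same metal and size (120 x 40 x 10 mm) with four square corners, no notch, no label; loose, lies flat; leave it alone. Origin: centre of its underside
- reader: bench code reader, fixed: grey housing 66 mm wide, about 120 mm high, glass window over the slot, black foot plate 102 x 92 mm (36 mm before to 66 mm behind the origin, which is at table level). Slot's mouth on its -x side, facing the robot. A steel key in the slot's left (+y) far corner, 27 to 40 mm deep, fills the notch; any other way round stops the coupon at 27 mm
- slot (a point): centre of the slot's mouth, 85 mm above the table. x points into the slot, rising 20 degrees; y left; z square to the slot's plane, up and towards the robot. Slot 44 mm wide (y), 14 mm high (z), 40 mm deep (x) to its end wall. A black funnel stands 11 mm out before the mouth and widens to 58 x 28 mm (62 x 32 outside); the hood's top is 14 mm above the slot's mid-plane
- plunger (a joint): spring plunger in the slot's end wall, 6 mm right of its centre line: 0 = out, its face 32 mm deep in the slot; 0.008 m = flush with the end wall at 40 mm, coupon fully home. Pushes back with about 2 N when first touched, 4 N when flush, and pushes the coupon out again if it is not held
Things that resemble listed ones, but are neither listed nor needed, are in the scene too. Leave any pink look-alike of the coupon alone.

How it is judged:
By the outcome, as a careful person would: the job done as asked, in the order asked, and still so for the second after the job is handed in, while the arm keeps its last pose, push and grip.
It also fails if it takes over 43 s, if anything falls off the work surface, if the arm or the gripper's body presses on something with over 40 N, if the wrist force passes 120 N, or if a joint passes its speed limit or range.

## Working session

There is one attempt and no reset: what is moved stays moved. The work goes in short steps, each a Python script; the robot and the scene stay as the last script left them, time stands still between calls to the robot, and variables do not carry over. Pictures are saved under pics/ and viewed, about 8 in all and at most 12, crops included, and the job is handed in when it is done.

```bash
mkdir -p pics
cat > h.py <<'E'
import numpy as np, cv2
from cell import env, kin, camera, calibration, job
from scipy.spatial.transform import Rotation as R
def cal(n):
    c=calibration(n); return c,cv2.Rodrigues(np.array(c["rvec"],float))[0],np.array(c["tvec"],float).ravel()
def ray(c,Rm,t,u,v):
    d=Rm.T@np.array([(u-c["cx"])/c["fx"],(v-c["cy"])/c["fy"],1]); return -Rm.T@t,d
def onplane(k,u,v,z):
    o,d=ray(*k,u,v); return o+d*(z-o[2])/d[2]
def depthpt(k,u,v,z):
    o,d=ray(*k,u,v); return o+d*z
def proj(k,p):
    c,Rm,t=k; q=Rm@np.array(p)+t; return c["fx"]*q[0]/q[2]+c["cx"],c["fy"]*q[1]/q[2]+c["cy"]
def wxyz(r): q=r.as_quat(); return [q[3],q[0],q[1],q[2]]
def Rq(q): return R.from_quat([q[1],q[2],q[3],q[0]])
E
python3 - <<'E'
from h import *
for n in("scene","side"):
    p,d=camera(n); cv2.imwrite(f"pics/{n}0.png",p); np.save(f"pics/{n}0.npy",d); k=cal(n); print(n,k[0]["fx"],-k[1].T@k[2],k[1][2])
s=env.get_state(); print(s["time"],s["tcp_pos"],s["force"])
E
```

```text
scene 389.11764129690977 [-0.03854072  0.64010231  0.58758882] [ 0.58045204 -0.62063503 -0.52715045]
side 372.1860288322391 [0.25414895 0.84695033 0.60480459] [ 0.26292108 -0.81382333 -0.51823169]
0.1 [ 0.26131558 -0.62192241  0.30300101] [ 0.73457732 -0.58463533 -0.34673252]
```

View pics/scene0.png

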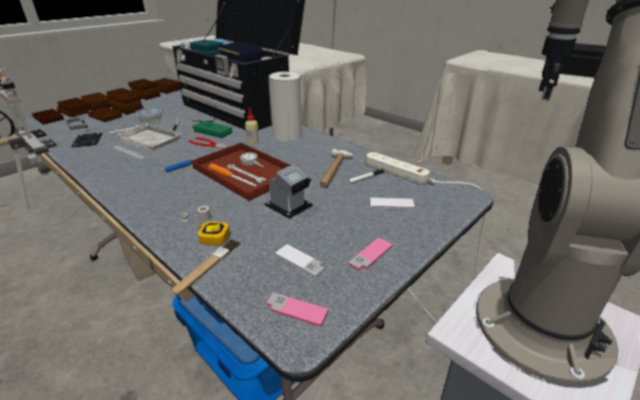

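View pics/side0.png

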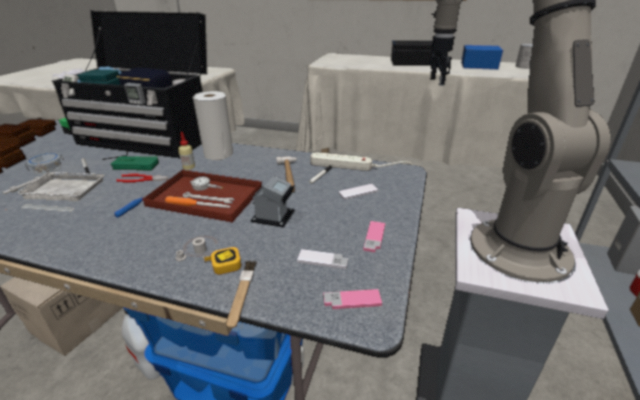

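Candidates in the scene view: a white bar with a grey end at (300,260), a plain white bar at (392,203), which is the blank, and pink look-alikes at (298,308) and (371,253). I choose (300,260) and will check it in one close crop.

Run:
```python
from h import *
ims=[]
for n,(u,v) in (("scene",(300,260)),("side",(322,258))):
    p=cv2.imread(f"pics/{n}0.png"); d=np.load(f"pics/{n}0.npy"); k=cal(n)
    ims.append(cv2.resize(p[v-24:v+24,u-35:u+35],None,fx=5.5,fy=5.5,interpolation=cv2.INTER_CUBIC))
    hsv=cv2.cvtColor(p,cv2.COLOR_BGR2HSV); m=((hsv[...,2]>165)&(hsv[...,1]<60)).astype(np.uint8)
    N,lab,st,ce=cv2.connectedComponentsWithStats(m)
    for i in range(1,N):
        if 80<st[i,4]<2000:
            x=onplane(k,*ce[i],.01)
            if .2<x[0]<1 and abs(x[1])<.6:
                pts=np.argwhere(lab==i)[:,::-1]; w=np.array([onplane(k,a,b,.01)[:2] for a,b in pts],np.float32)
                print(n,ce[i].round(),st[i,4],x.round(3),cv2.minAreaRect(w))
    # reader : depth cloud near it
    u,v=(290,190) if n=="scene" else (271,203)
    P=np.array([depthpt(k,a,b,d[b,a]) for a in range(u-30,u+30) for b in range(v-32,v+32) if d[b,a]>0])
    P=P[(P[:,2]>.02)&(P[:,2]<.16)]
    print(P.shape,P.min(0),P.max(0),np.median(P,0))
    print(n,"reader foot",depthpt(k,u,v,d[v,u]))
    T=P[P[:,2]>.06]; print(cv2.minAreaRect(T[:,:2].astype(np.float32)))
    ims.append(cv2.resize(p[v-30:v+30,u-35:u+35],None,fx=5.5,fy=4.4,interpolation=cv2.INTER_CUBIC))
cv2.imwrite("pics/c1.png",np.vstack([np.hstack(ims[:2]),np.hstack(ims[2:])]))
```

```text
scene [398. 163.] 492 [ 0.564 -0.369  0.01 ] ((0.5697048306465149, -0.3687713146209717), (0.22859665751457214, 0.05447147786617279), 3.188297986984253)
scene [392. 202.] 372 [ 0.444 -0.158  0.01 ] ((0.4441469609737396, -0.15852847695350647), (0.12084473669528961, 0.044090792536735535), 40.052188873291016)
scene [298. 257.] 544 [0.463 0.183 0.01 ] ((0.45865339040756226, 0.18218377232551575), (0.11885941028594971, 0.04178599640727043), 5.388840198516846)
scene [220. 252.] 87 [0.608 0.293 0.01 ] ((0.6085074543952942, 0.2931186556816101), (0.023426923900842667, 0.02889374829828739), 19.753520965576172)
scene [276. 302.] 122 [0.398 0.305 0.01 ] ((0.39908120036125183, 0.303204745054245), (0.03341458737850189, 0.03521016612648964), 21.34326934814453)
(1284, 3) [ 0.58842116 -0.09826377  0.02002068] [0.88169578 0.07390414 0.11566494] [0.62728866 0.05756933 0.07500719]
scene reader foot [0.60940694 0.06795378 0.07795806]
((0.6400851607322693, 0.03902740031480789), (0.06960908323526382, 0.10312134772539139), 89.74751281738281)
side [341. 158.] 410 [ 0.559 -0.369  0.01 ] ((0.5613322257995605, -0
[... 409 characters left out ...]
611 0.296 0.01 ] ((0.6105070114135742, 0.2954537570476532), (0.025281276553869247, 0.029324311763048172), 16.782472610473633)
side [333. 299.] 123 [0.401 0.307 0.01 ] ((0.40162986516952515, 0.3036245107650757), (0.03368980437517166, 0.039037175476551056), 18.92950439453125)
side [135. 333.] 360 [0.742 0.501 0.01 ] ((0.7468209862709045, 0.4973906874656677), (0.019945848733186722, 0.09368286281824112), 56.932735443115234)
(1355, 3) [ 0.59427192 -0.19556852  0.02001302] [0.82517043 0.07807016 0.11864407] [0.64693989 0.06871196 0.07068217]
side reader foot [0.64294428 0.06877519 0.0624579 ]
((0.645264744758606, 0.04199785739183426), (0.10208972543478012, 0.07178151607513428), 0.9759590029716492)
```

View pics/c1.png

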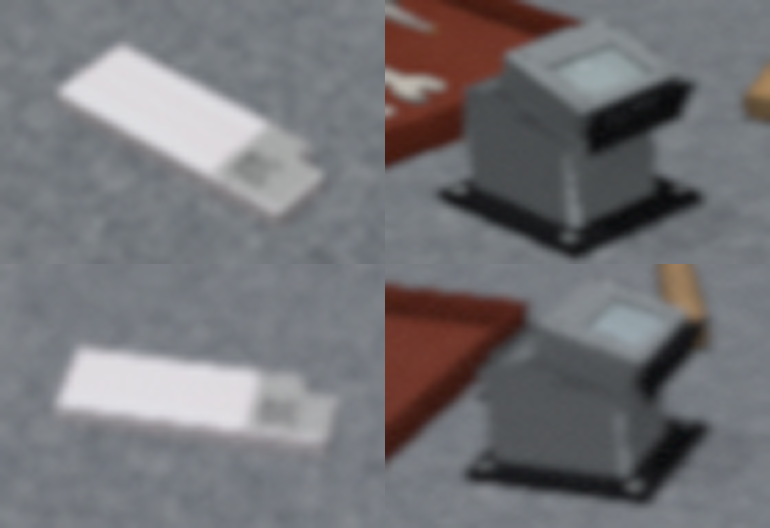

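The crop confirms it: the bar at scene (300,260) has the matt end with the dot code and a notch on its far side. It lies label up, with the label end towards the robot, yaw about 185°. The reader faces -x with yaw about 0. Next I check feasibility and the wrist camera mounting.

```bash
cat >> h.py <<'E'
S20,C20=np.sin(np.radians(20)),np.cos(np.radians(20))
def slotR(yaw): return R.from_euler('z',yaw)*R.from_matrix(np.array([[C20,0,-S20],[0,1,0],[S20,0,C20]]))
FL=R.from_euler('x',np.pi)  # tool: x along coupon x, z = -coupon z
HZ=R.from_euler('z',np.pi)
E
python3 - <<'E'
from h import *
s=env.get_state(); k=cal("wrist"); Rt=Rq(s["orientation"]).as_matrix()
print("cam in tool",Rt.T@(-k[1].T@k[2]-s["tcp_pos"]),"\n",(Rt.T@k[1].T).round(3),k[0], env.nose_length)
yc=np.radians(185); sl=np.array([.59,.042,.085])
for nm,h in(("A",R.identity()),("B",HZ)):
    rp=R.from_euler('z',yc)*FL*h; pp=np.array([.495,.186,.075])
    rs=slotR(0)*FL*h; ps=sl+slotR(0).apply([-.055,0,.07]); pre=sl+slotR(0).apply([-.115,0,.07])
    for n,p,r in(("pick",pp,rp),("pickhi",pp+[0,0,.15],rp),("home",ps,rs),("pre",pre,rs)):
        q=kin.inverse_kinematics(p,wxyz(r)); print(nm,n,p.round(3),None if q is None else np.round(q,2))
E
```

```text
cam in tool [ 0.07829042 -0.00026819 -0.06939688] 
 [[ 0.001 -0.952 -0.306]
 [ 1.     0.001 -0.   ]
 [ 0.    -0.306  0.952]] {'fx': 299.3045762112407, 'fy': 299.3045762112407, 'cx': 320.63642690322786, 'cy': 194.73693469174714, 'rvec': array([-2.39388521,  1.58872343,  0.25162582]), 'tvec': array([-0.67369503, -0.04036076,  0.37970554])} 0.0726
A pick [0.495 0.186 0.075] [-0.07  0.63 -0.52  2.03  0.53  0.61  0.71]
A pickhi [0.495 0.186 0.225] [ 0.4   0.61 -1.16  1.93  0.65  1.05  0.61]
A home [0.514 0.042 0.132] [-0.75  0.46  0.62  2.3  -1.04  0.21 -0.8 ]
A pre [0.458 0.042 0.111] None
B pick [0.495 0.186 0.075] [-0.21  0.6  -0.34  2.04  0.36  0.56 -2.28]
B pickhi [0.495 0.186 0.225] [ 0.05  0.41 -0.65  1.95  0.32  0.89 -2.25]
B home [0.514 0.042 0.132] [-0.03  0.4  -0.25  2.26  0.86  0.24  0.51]
B pre [0.458 0.042 0.111] [-0.1   0.38 -0.2   2.39  1.33  0.17 -0.01]
```

Run:
```python
from h import *
lo=np.array([-2.96,-.34,-1.41,.24,-1.37,.17,-2.96]);hi=np.array([2.96,2.1,1.46,2.44,4.51,1.92,2.96])
yc=np.radians(185); sl=np.array([.59,.042,.085]); xg=-.033
for a in (0,8,14,20,26):
  for nm,h in(("A",R.identity()),("B",HZ)):
    g=R.from_euler('y',np.radians(a))*FL*h   # tool in coupon frame, leaning to label end
    tz=g.apply([0,0,1]); c=np.array([.46,.186,0])
    Rc=R.from_euler('z',yc)
    out=[]
    for lab,Rr,o in(("pick",Rc,c),("hi",Rc,c+[0,0,.12]),("home",slotR(0),sl+slotR(0).apply([-.02,0,-.005])),("pre",slotR(0),sl+slotR(0).apply([-.085,0,-.005]))):
        p=o+Rr.apply(np.array([xg,0,.005])-tz*.068); q=kin.inverse_kinematics(p,wxyz(Rr*g))
        out.append((lab,None if q is None else (np.minimum(q-lo,hi-q).min().round(2), np.round(q[[0,3,5,6]],2).tolist())))
    print(a,nm,tz.round(2),out)
```

```text
0 A [ 0. -0. -1.] [('pick', (np.float64(0.41), [-0.08, 2.03, 0.61, 0.7])), ('hi', (np.float64(0.29), [0.36, 1.95, 1.0, 0.57])), ('home', (np.float64(0.05), [-0.75, 2.29, 0.22, -0.79])), ('pre', None)]
0 B [ 0. -0. -1.] [('pick', (np.float64(0.39), [-0.21, 2.04, 0.56, -2.29])), ('hi', (np.float64(0.47), [0.0, 1.97, 0.82, -2.27])), ('home', (np.float64(0.06), [-0.04, 2.25, 0.23, 0.53])), ('pre', (np.float64(0.06), [0.06, 2.38, 0.24, -0.07]))]
8 A [-0.14 -0.   -0.99] [('pick', (np.float64(0.32), [0.06, 2.12, 0.58, 0.29])), ('hi', (np.float64(0.21), [0.41, 2.05, 0.91, 0.4])), ('home', (np.float64(0.23), [-0.01, 2.15, 0.4, -2.16])), ('pre', (np.float64(0.1), [-0.13, 2.3, 0.27, -2.22]))]
8 B [-0.14 -0.   -0.99] [('pick', (np.float64(0.19), [-0.35, 2.15, 0.36, -2.44])), ('hi', (np.float64(0.37), [0.01, 2.07, 0.68, -2.42])), ('home', (np.float64(0.31), [0.24, 2.13, 0.48, 0.74])), ('pre', (np.float64(0.14), [0.03, 2.29, 0.31, 0.72]))]
14 A [-0.24 -0.   -0.97] [('pick', (np.float64(0.08), [-0.43, 2.22, 0.25, 0.33])), ('hi', (np.float64(0.31), [0.31, 2.13, 0.73, 0.36])), ('home', (np.float64(0.
[... 634 characters left out ...]
(0.08), [-0.43, 2.29, 0.25, 2.76])), ('hi', (np.float64(0.21), [-0.21, 2.23, 0.44, -2.72])), ('home', (np.float64(0.47), [0.35, 1.97, 0.77, 0.92])), ('pre', (np.float64(0.32), [0.33, 2.12, 0.66, 0.85]))]
26 A [-0.44 -0.   -0.9 ] [('pick', (np.float64(0.12), [0.2, 2.32, 0.81, -0.49])), ('hi', (np.float64(0.13), [-0.39, 2.31, 0.34, 0.08])), ('home', (np.float64(0.53), [0.03, 1.91, 0.81, -1.91])), ('pre', (np.float64(0.38), [0.05, 2.06, 0.7, -1.97]))]
26 B [-0.44 -0.   -0.9 ] [('pick', (np.float64(0.07), [-0.63, 2.37, 0.27, 2.03])), ('hi', (np.float64(0.01), [-1.03, 2.35, 0.18, -2.61])), ('home', (np.float64(0.55), [0.35, 1.89, 0.9, 0.97])), ('pre', (np.float64(0.4), [0.35, 2.04, 0.79, 0.92]))]
```

Plan: tool in the coupon frame leaning 10° towards the label end, variant B (camera behind, looking forward at the mouth). Now a close look at the reader, then at the coupon, with an empty hand.

Run:
```python
from h import *
rv=FL*HZ
env.reach([.50,.042,.25],wxyz(rv)); k=cal("wrist"); p,d=camera("wrist"); cv2.imwrite("pics/w_r.png",p); np.savez("pics/w_r.npz",d=d,R=k[1],t=k[2])
print(env.get_state()["time"],proj(k,[.59,.042,.085]))
g=R.from_euler('y',np.radians(10))*FL*HZ; Rc=R.from_euler('z',np.radians(185)); tz=g.apply([0,0,1])
env.reach(np.array([.46,.186,.13])+Rc.apply(np.array([-.033,0,.005])-tz*.068),wxyz(Rc*g)); k=cal("wrist"); p,d=camera("wrist"); cv2.imwrite("pics/w_c.png",p); np.savez("pics/w_c.npz",d=d,R=k[1],t=k[2])
s=env.get_state();print(s["time"],s["qpos"].round(2) if hasattr(s["qpos"],"round") else s["qpos"],proj(k,[.46,.186,.01]))
```

```text
2.6583 (np.float64(321.49802932977104), np.float64(291.3739776781644))
5.4333 [-0.38  0.3  -0.17  2.11  0.23  0.59 -2.21] (np.float64(320.7982306851488), np.float64(245.5580363750857))
```

View pics/w_r.png

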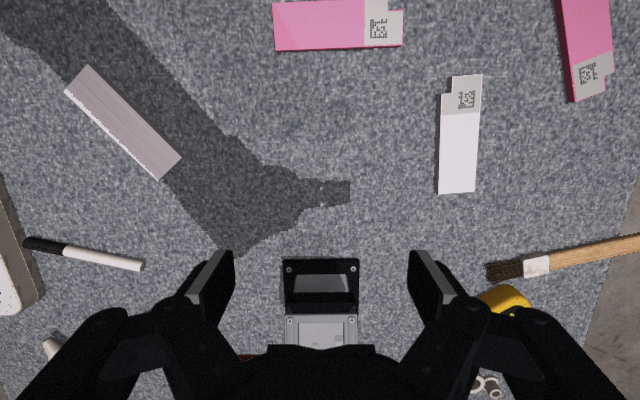

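View pics/w_c.png

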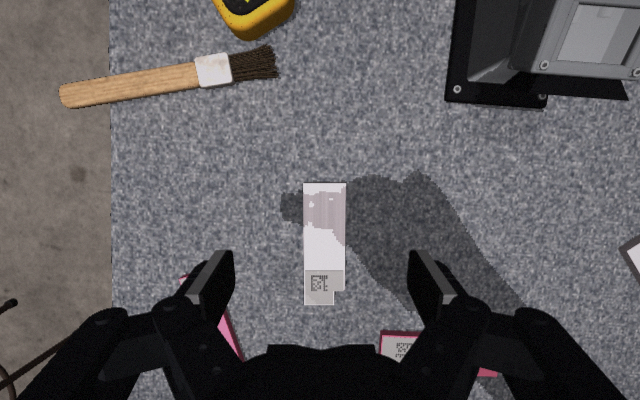

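The reader view shows the foot's front edge at (282–359, 259), its screws at (289,269) and (353,269), and the hood screws at (290,320) and (353,320). The coupon view shows the coupon upright in the picture at (303–346, 183–305), label and notch at the bottom. Now I measure both.

```bash
cat > m.py <<'E'
from h import *
c0=calibration("wrist")
def K(n): z=np.load(f"pics/{n}.npz"); return (c0,z["R"],z["t"]),z["d"]
k,d=K("w_c"); p=cv2.imread("pics/w_c.png"); sub=cv2.medianBlur(p,5)[175:315,290:360]
g=sub.min(2); th,m=cv2.threshold(g,0,255,cv2.THRESH_BINARY+cv2.THRESH_OTSU)
cs,_=cv2.findContours(m,cv2.RETR_EXTERNAL,cv2.CHAIN_APPROX_NONE); c=max(cs,key=cv2.contourArea)
w=np.array([onplane(k,a[0][0]+290,a[0][1]+175,.01)[:2] for a in c],np.float32)
print("coupon",th,cv2.minAreaRect(w), "depth z",[depthpt(k,325,v,d[v,325])[2].round(4) for v in(200,220,250,260)])
for l,pt in(("rearL",(303,183)),("rearR",(346,183)),("front",(304,305))): print(l,onplane(k,*pt,.01).round(4))
k2,d2=K("w_r"); p2=cv2.imread("pics/w_r.png")
for l,(u,v) in dict(footL=(282,259),footR=(359,259),s1=(289,269),s2=(353,269),h1=(290,320),h2=(353,320)).items():
    uu,vv=(u+4 if u<320 else u-4),v+3
    z=d2[vv,uu]; P=depthpt(k2,u,v,z); print(l,P.round(4))
for l,(u,v) in dict(foot=(446,101),s=(458,89),s3=(543,97),hs=(545,65),hs2=(630,71)).items():
    print("w_c",l,depthpt(k,u,v,d[v,u]).round(4))
for n in("w_r","w_c"):
    kk,dd=K(n)
    f=[]
    vs,us=np.mgrid[0:400:1,0:640:1]
    c,Rm,t=kk; X=np.stack([(us-c["cx"])/c["fx"],(vs-c["cy"])/c["fy"],np.ones_like(us,float)],-1)*dd[...,None]; W=(X-t)@Rm
    ok=(dd>0.05)&(W[...,0]>.54)&(W[...,0]<.72)&(abs(W[...,1]-.04)<.06)&(W[...,2]>.03)&(W[...,2]<.14)
    q=W[ok]; print(n,len(q),q.min(0).round(4) if len(q) else 0,q.max(0).round(4) if len(q) else 0)
    h=q[(q[:,2]>.07)]
    print(cv2.minAreaRect(h[:,:2].astype(np.float32)), np.percentile(h[:,1],[1,50,99]).round(4))
    np.save(f"pics/{n}_cloud.npy",q)
a=cv2.resize(p2[250:350,270:372],None,fx=4,fy=4,interpolation=cv2.INTER_CUBIC)
b=cv2.resize(p[0:110,440:640],None,fx=1.95,fy=1.95*400/214.5,interpolation=cv2.INTER_CUBIC)[:400]
cv2.imwrite("pics/c2.png",np.hstack([a,b]))
E
python3 m.py
```

```text
coupon 145.0 ((0.46053171157836914, 0.1837576925754547), (0.11811836063861847, 0.04021929204463959), 5.049145698547363) depth z [np.float64(0.0099), np.float64(0.0105), np.float64(0.0098), np.float64(0.0098)]
rearL [0.5177 0.2075 0.01  ]
rearR [0.5212 0.1682 0.01  ]
front [0.399 0.197 0.01 ]
footL [ 0.6024 -0.0045  0.005 ]
footR [0.6022 0.0865 0.0055]
s1 [0.6154 0.0034 0.0058]
s2 [0.616  0.0799 0.0051]
h1 [0.6098 0.0138 0.099 ]
h2 [0.6099 0.0701 0.099 ]
w_c foot [0.6029 0.0846 0.0033]
w_c s [0.6126 0.0782 0.0099]
w_c s3 [0.6128 0.0014 0.0086]
w_c hs [0.6081 0.0682 0.1011]
w_c hs2 [0.6096 0.0172 0.1   ]
w_r 4199 [0.5926 0.0083 0.03  ] [0.6361 0.0738 0.1071]
((0.6143635511398315, 0.04105258733034134), (0.04334292188286781, 0.06556889414787292), 0.22297827899456024) [0.0092 0.0415 0.0728]
w_c 14172 [0.5932 0.0085 0.03  ] [0.6762 0.0757 0.1124]
((0.6255771517753601, 0.042226724326610565), (0.06385163217782974, 0.06674385815858841), 1.0463650226593018) [0.014  0.0517 0.075 ]
```

View pics/c2.png

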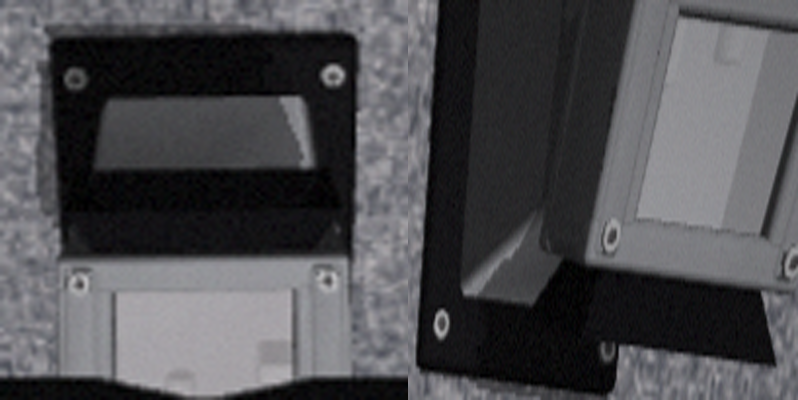

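Run:
```python
from h import *
from m import K
for n in("w_r","w_c"):
    q=np.load(f"pics/{n}_cloud.npy")
    t=q[(q[:,2]>.098)&(q[:,0]>.606)&(abs(q[:,1]-.041)>.022)&(abs(q[:,1]-.041)<.031)]   # hood rim beside the glass
    A=np.c_[t[:,:2],np.ones(len(t))]; f=np.linalg.lstsq(A,t[:,2],rcond=None)[0]; r=t[:,2]-A@f; 
    ok=abs(r)<.002; f=np.linalg.lstsq(A[ok],t[ok,2],rcond=None)[0]
    print(n,len(t),ok.sum(),"slope x,y deg",np.degrees(np.arctan(f[:2])).round(2),"rms",np.std(r[ok]).round(5))
    # mx from plane: -S(x-mx)+C(z-.085)=.014
    print(" mx from hood plane",np.median(t[ok,0]+(.014-C20*(t[ok,2]-.085))/S20).round(4), "min funnel x",np.percentile(q[q[:,2]>.085,0],[.2,1,5]).round(4))
k,d=K("w_r")
for u in(300,340):
    print([(v,depthpt(k,u,v,d[v,u])[[0,2]].round(4).tolist()) for v in range(290,330,3)])
```

```text
coupon 145.0 ((0.46053171157836914, 0.1837576925754547), (0.11811836063861847, 0.04021929204463959), 5.049145698547363) depth z [np.float64(0.0099), np.float64(0.0105), np.float64(0.0098), np.float64(0.0098)]
rearL [0.5177 0.2075 0.01  ]
rearR [0.5212 0.1682 0.01  ]
front [0.399 0.197 0.01 ]
footL [ 0.6024 -0.0045  0.005 ]
footR [0.6022 0.0865 0.0055]
s1 [0.6154 0.0034 0.0058]
s2 [0.616  0.0799 0.0051]
h1 [0.6098 0.0138 0.099 ]
h2 [0.6099 0.0701 0.099 ]
w_c foot [0.6029 0.0846 0.0033]
w_c s [0.6126 0.0782 0.0099]
w_c s3 [0.6128 0.0014 0.0086]
w_c hs [0.6081 0.0682 0.1011]
w_c hs2 [0.6096 0.0172 0.1   ]
w_r 4199 [0.5926 0.0083 0.03  ] [0.6361 0.0738 0.1071]
((0.6143635511398315, 0.04105258733034134), (0.04334292188286781, 0.06556889414787292), 0.22297827899456024) [0.0092 0.0415 0.0728]
w_c 14172 [0.5932 0.0085 0.03  ] [0.6762 0.0757 0.1124]
((0.6255771517753601, 0.042226724326610565), (0.06385163217782974, 0.06674385815858841), 1.0463650226593018) [0.014  0.0517 0.075 ]
w_r 539 526 slope x,y deg [18.5   0.22] rms 0.00078
 mx from hood plane 0.6103 min funnel x [0.593  0.5934 0.5952]
w_c 1404 1372 slope x,y deg [18.9   0.67] rms 0.00081
 mx from hood plane 0.6102 min funnel x [0.5938 0.5945 0.597 ]
[(290, [0.621, 0.0393]), (293, [0.6038, 0.0683]), (296, [0.6066, 0.0692]), (299, [0.6082, 0.0717]), (302, [0.5937, 0.0952]), (305, [0.5968, 0.0953]), (308, [0.6003, 0.0949]), (311, [0.6048, 0.0934]), (314, [0.6052, 0.0968]), (317, [0.607, 0.0986]), (320, [0.6106, 0.0981]), (323, [0.6142, 0.0978]), (326, [0.6168, 0.0986]), (329, [0.6193, 0.0994])]
[(290, [0.621, 0.0393]), (293, [0.6038, 0.0684]), (296, [0.6055, 0.0708]), (299, [0.6072, 0.0732]), (302, [0.5937, 0.0953]), (305, [0.5973, 0.0947]), (308, [0.6011, 0.094]), (311, [0.6043, 0.094]), (314, [0.6056, 0.0963]), (317, [0.6073, 0.0983]), (320, [0.6101, 0.0988]), (323, [0.6146, 0.0974]), (326, [0.6173, 0.098]), (329, [0.6194, 0.0994])]
```

```bash
cat >> h.py <<'E'
A_=8; G=R.from_euler('y',np.radians(A_))*FL*HZ; XG=-.033
RC=R.from_euler('z',np.radians(185.05)); OC=np.array([.4605,.1838,0]); RP=RC*G; TZ=RP.apply([0,0,1])
SL=np.array([.610,.0413,.085]); RS=slotR(0)
E
python3 - <<'E'
from h import *
gp=OC+RC.apply([XG,0,.005])
env.grip(.047); 
env.reach(gp-TZ*.068+[0,0,.05],wxyz(RP))
env.movel(gp-TZ*.068+[0,0,.018],.1)
hit=env.movel(gp-TZ*.068+[0,0,-.012],.02,stop_force=4); s=env.get_state(); print("touch",hit,s["tcp_pos"],np.array(s["force"]).round(1),s["time"],s["opening"])
print("tip along tool at touch",s["tcp_pos"][2]/-TZ[2])
if hit:
    env.movel(np.array(s["tcp_pos"])+[0,0,.003],.03)
    env.grip(0.0,80); s=env.get_state(); print("grip",s["opening"],s["tcp_pos"],s["orientation"],np.array(s["force"]).round(1),s["time"])
    Rt=Rq(s["orientation"]); p=np.array(s["tcp_pos"])
    np.save("pics/rel.npy",np.r_[Rt.inv().apply(OC-p),(Rt.inv()*RC).as_quat()]); print(Rt.inv().apply(OC-p))
    env.movel(p+[0,0,.13],.15); env.dwell(.1)
    s=env.get_state(); print("lift",s["opening"],np.array(s["force"]).round(2),s["time"])
    k=cal("wrist"); im,d=camera("wrist"); cv2.imwrite("pics/w_g.png",im); np.savez("pics/w_g.npz",d=d,R=k[1],t=k[2])
    im,d=camera("side"); cv2.imwrite("pics/s_g.png",im)
E
```

```text
touch True [0.48392505 0.18590001 0.07029387] [-1.7 -1.   8.5] 7.7667 0.047061113406354264
tip along tool at touch 0.0709846917286452
grip 0.03728791649309526 [0.48383472 0.18582654 0.07361853] [-0.00266287  0.99662613  0.04407699  0.06918437] [-2.4 -1.1  8.5] 8.2917
[-3.33673792e-02 -9.83081217e-05  6.96771956e-02]
lift 0.037187832569688876 [-0.46 -0.36 -2.4 ] 9.4083
```

View pics/w_g.png

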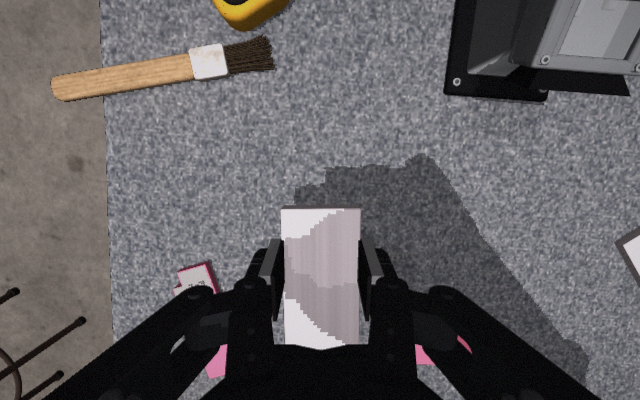

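The coupon is gripped squarely, with its rear end at pixels (281–360, 209). I check the held pose against the prediction, then go to the pre-insert pose.

```bash
cat >> h.py <<'E'
def tcp_for(depth,dy=0,dz=0):
    r=np.load("pics/rel.npy"); Rr=R.from_quat(r[3:]); Rt=RS*Rr.inv()
    o=SL+RS.apply([depth-.060,dy,-.005+dz]); return o-Rt.apply(r[:3]),wxyz(Rt)
E
python3 - <<'E'
from h import *
r=np.load("pics/rel.npy"); s=env.get_state(); Rt=Rq(s["orientation"]); p=np.array(s["tcp_pos"]); k=cal("wrist")
Rc=Rt*R.from_quat(r[3:]); oc=p+Rt.apply(r[:3])
print("pred rear corners",[np.round(proj(k,oc+Rc.apply([-.06,y,.01])),1) for y in(.02,-.02)])
d=np.load("pics/w_g.npz")["d"]
for u,v in((300,220),(340,220),(320,250),(320,290),(300,330),(340,330)): print((u,v),Rc.inv().apply(depthpt(k,u,v,d[v,u])-oc).round(4))
P,q=tcp_for(-.035); print(P)
env.reach(P+[0,0,.11],q); env.movel(P,.12); env.dwell(.1)
s=env.get_state(); print(s["time"],s["tcp_pos"],np.round(s["qpos"],2),np.array(s["force"]).round(2),s["opening"])
k=cal("wrist"); im,d=camera("wrist"); cv2.imwrite("pics/w_p.png",im); np.savez("pics/w_p.npz",d=d,R=k[1],t=k[2])
Rt=Rq(s["orientation"]); Rc=Rt*R.from_quat(r[3:]); oc=np.array(s["tcp_pos"])+Rt.apply(r[:3])
ims=[]
for n in("scene","side"):
    im2,_=camera(n); kk=cal(n); u,v=map(int,proj(kk,SL-[.05,0,0])); ims.append(cv2.resize(im2[v-40:v+40,u-50:u+50],None,fx=4,fy=3.5,interpolation=cv2.INTER_CUBIC))
    print(n,(u,v),"label end pred",np.round(proj(kk,oc+Rc.apply([.06,.0,.01])),1))
cv2.imwrite("pics/c3.png",np.vstack([np.hstack(ims),cv2.resize(im[180:400],(800,275))]))
E
```

```text
pred rear corners [array([361.9, 207.4]), array([280.1, 207.3])]
(300, 220) [-0.0536 -0.0104  0.0098]
(340, 220) [-0.0537  0.0093  0.0101]
(320, 250) [-0.0376 -0.0005  0.0084]
(320, 290) [-0.0162 -0.0005  0.0092]
(300, 330) [ 0.0068 -0.0111  0.009 ]
(340, 330) [0.0063 0.0101 0.0097]
[0.47525031 0.04133537 0.10897743]
13.2917 [0.47570623 0.0413828  0.1096152 ] [ 0.2   0.46 -0.53  2.26  0.81  0.38  0.57] [-0.8  -0.01 -0.91] 0.0373406073874471
scene (310, 190) label end pred [306.5 190.5]
side (302, 195) label end pred [297.3 196.6]
```

View pics/c3.png

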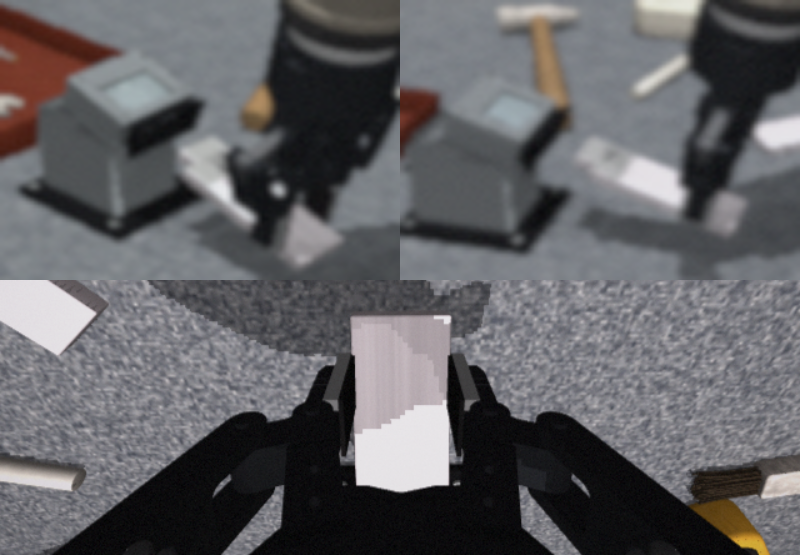

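Held pose agrees within about 1 mm; label end leads and the notch is on the left (+y). The coupon lines up with the mouth. I insert in guarded steps.

Run:
```python
from h import *
r=np.load("pics/rel.npy")
def rep(l,hit):
    s=env.get_state(); Rt=Rq(s["orientation"]); o=np.array(s["tcp_pos"])+Rt.apply(r[:3]); e=RS.inv().apply(o-SL)+[.06,0,.005]
    print(l,hit,"depth,y,z mm",(e*1e3).round(2),"F slot",RS.inv().apply(s["force"]).round(2),"T",np.round(s["torque"],2),round(s["time"],2),round(s["opening"],4))
rep("pre",0)
for d,v,f in((-.005,.06,6),(.012,.03,6),(.028,.03,8),(.036,.015,10)):
    P,q=tcp_for(d); h=env.movel(P,v,stop_force=f); rep(d,h)
    if h: break
```

```text
pre 0 depth,y,z mm [-34.47  -0.12   0.39] F slot [ 0.09 -0.4  -1.57] T [0.01 0.35 0.03] 13.44 0.0373
-0.005 False depth,y,z mm [-5.25 -0.13 -0.08] F slot [-0.57  1.   -1.85] T [-0.06  0.36  0.01] 14.09 0.0372
0.012 False depth,y,z mm [11.82 -0.06 -0.04] F slot [-1.3   0.16 -1.33] T [0.04 0.37 0.04] 14.81 0.0379
0.028 False depth,y,z mm [27.84 -0.04 -0.04] F slot [-0.32  0.39 -1.29] T [-0.03  0.31 -0.03] 15.49 0.0371
0.036 False depth,y,z mm [ 3.537e+01 -2.000e-02 -1.400e-01] F slot [-3.52  1.19 -1.12] T [0.08 1.02 0.05] 16.18 0.0377
```

Run:
```python
from h import *
r=np.load("pics/rel.npy")
def rep(l,hit):
    s=env.get_state(); Rt=Rq(s["orientation"]); o=np.array(s["tcp_pos"])+Rt.apply(r[:3]); e=RS.inv().apply(o-SL)+[.06,0,.005]
    print(l,hit,"depth,y,z mm",(e*1e3).round(2),"F slot",RS.inv().apply(s["force"]).round(2),"T",np.round(s["torque"],2),round(s["time"],2),round(s["opening"],4))
for d in(.038,.040,.0415,.043,.0445,.046):
    P,q=tcp_for(d); h=env.movel(P,.008,stop_force=7); rep(d,h)
    if h: break
env.dwell(.5); rep("hold",h)
k=cal("wrist"); im,d=camera("wrist"); cv2.imwrite("pics/w_h.png",im); np.savez("pics/w_h.npz",d=d,R=k[1],t=k[2])
ims=[]
for n in("scene","side"):
    im2,_=camera(n); u,v=map(int,proj(cal(n),SL-[.03,0,0])); ims.append(cv2.resize(im2[v-40:v+40,u-50:u+50],None,fx=4,fy=3.5,interpolation=cv2.INTER_CUBIC))
cv2.imwrite("pics/c4.png",np.vstack([np.hstack(ims),cv2.resize(im[180:400],(800,275))]))
```

```text
0.038 False depth,y,z mm [ 3.781e+01  3.000e-02 -5.000e-02] F slot [-3.83  1.19 -1.82] T [0.13 1.1  0.07] 16.57 0.0372
0.04 False depth,y,z mm [ 3.941e+01  2.000e-02 -1.200e-01] F slot [-5.6   0.98 -1.87] T [0.15 1.54 0.09] 16.98 0.0375
0.0415 False depth,y,z mm [39.43 -0.13 -0.35] F slot [-9.35  1.26 -0.92] T [0.17 2.05 0.13] 17.31 0.0372
0.043 False depth,y,z mm [39.43 -0.16 -0.61] F slot [-10.37   1.57   0.54] T [0.33 2.51 0.15] 17.64 0.0373
0.0445 False depth,y,z mm [39.44 -0.24 -0.83] F slot [-13.85   1.51   0.35] T [0.38 3.13 0.21] 17.98 0.0367
0.046 False depth,y,z mm [39.44 -0.2  -1.08] F slot [-15.69   1.58   0.32] T [0.47 3.64 0.29] 18.31 0.037
hold False depth,y,z mm [39.43 -0.26 -1.07] F slot [-16.31   2.04   1.47] T [0.47 3.61 0.23] 18.81 0.0376
```

View pics/c4.png

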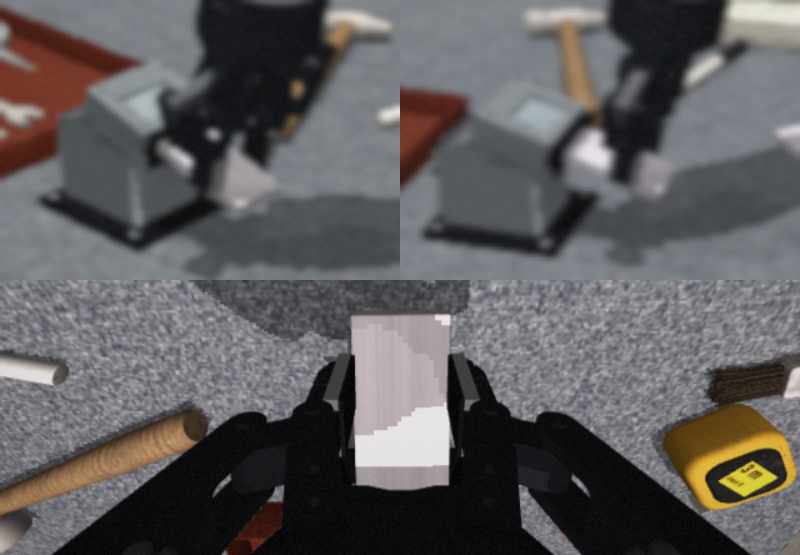

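```bash
python3 -c "
from h import *
job.job_done(); s=env.get_state(); print(s['time'],s['opening'],RS.inv().apply(s['force']).round(1))"
```

```text
the job is handed in; nothing more can be done
the job is handed in; nothing more can be done
```

The notched coupon is in the reader slot, label end first and label up, pressed home and still gripped. I handed the job in at about 18.8 s of the allowed 43 s. No verdict is reported.

- **Pressed home:** the coupon went past the key at 27 mm without hindrance and met the spring at about 32 mm. It then stopped dead at a computed depth of 39.4 mm against the nominal 40 mm. The 0.6 mm difference is within the calibration error.
- **Holding force:** the push at the stop was about 16 N, well below the limits. It is higher than the 4 N the spring needs, because I drove the target a few millimetres past the wall to keep the coupon seated.
- **Grip:** the last pictures show the coupon's rear edge in the same place in the fingers, so it did not slip. The gripper opening read 37 mm on the 40 mm bar throughout, an offset I did not explain.
- **Other objects:** I did not touch the blank or the pink look-alikes.
- **Not checked:** the state gives no plunger reading, so I judged "home" from depth and force. The state read after the hand-in returned nothing.

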